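# Steady the swinging drop hook and hang the carrier on it

### The job

The red drop hook on the pegboard bracket is swinging freely: stop its swing with one light touch (the carrier's own handle bar will do) and have it still before it takes any load, then hang the small green carrier on it by the bare middle of its handle bar. Feel the bar down into the hook so that the hook carries it before you let go - do not drop it in and do not press hard on the light hook or its rack - and leave the carrier hanging level and still, with the other things on the counter left alone.

Things in the scene. Friction and masses are not known exactly. Their poses are not given: they have to be found in the camera images.
- pendant (a joint): Swing of the red hook on its pin, rad; 0 = plumb, positive = lower end towards the pegboard. Starts swinging 0.2 to 0.35 rad, period about 0.7 s, and hardly dies down by itself; the hook weighs 220 g, is balanced to hang plumb, and a few tenths of a newton lean it; stops at 0.7 rad. The pin lies level, along the rack's x axis.
- rack: Fixed grey pegboard rack, 452 mm high; origin on the counter right under the hook's pin, x along the board (roughly world -x), y to the board, z up. Board face at y = 200 mm. A 14 mm wide arm at z = 408 to 422 mm runs from it to a clamp (24 mm) that holds the hook's drop tube. Hung spoon and cezve (fixed) stand out from the board, up to y = 85 mm, at x = -50 to -200 mm.
- hook_line (a point): Point on the rack at z = 280 mm above its origin (fixed; does not swing). Red 6 mm round hook, plumb, rack axes, mm: shank at y = +14, bowl at y = 0, tip at y = -21, mouth up, 28 mm clear, entered over the tip from -y. The drop tube is stiffly set 0 to 40 mm out, NOT measured: feel or see. Pin at z 345-385, balance ball (28 mm) 25 below it at y -26, tip top 216-256, seated bar's axis 197-237.
- bar_mid (a point): Middle of the carrier's handle bar, 150 mm above its underside; x along the bar, z up. Steel, 8 mm diameter, 232 mm long, bare for 52 mm either side of this point. Beyond, from 52 to 107 mm on both sides, a wooden grip, 14 mm wide (y), 20 mm high (z), centred on the bar: take it by one of these (centre 80 mm from the middle; the one nearer the robot leaves the hook free).
- carrier: Loose empty green carrier (110 to 180 g), open tray 240 x 80 x 42 mm, with a steel upright at each end (26 mm wide, at x = +-116 mm, 158 mm high) bearing the handle bar. Origin at the centre of its underside, x along the bar, z up. Same end for end; centre of mass under the bar's middle. Starts upright on the counter.
- cup: green ceramic cup, 72 mm wide, 65 mm high; origin at the centre of its underside
- saucer: glass saucer, 130 mm wide, 16 mm high; origin at the centre of its underside
- canister: closed grey plastic canister, 90 mm wide, 130 mm high; origin at the centre of its underside
- jar: amber glass jar with steel cap, 68 mm wide, 100 mm high; origin at the centre of its underside

How it is judged:
On the way, in this order (a step that is already met when the one before it is completed fails the run):
1. the hook is brought to rest by a touch, before it carries the carrier (contact force between rack and anything else above 0.02 N and velocity of joint pendant between -0.15 and 0.15 rad/s and contact force between carrier and rack below 0.8 N), for 0.4 s.
2. the hook carries the carrier, clear of the counter and out of the hand (contact force between carrier and rack above 0.8 N and contact force between carrier and the fingers below 0.02 N and horizontal distance between bar_mid and rack below 0.035 m and height (world z) of carrier above 0.03 m), for 0.2 s.
At the end, for the whole second after the job is handed in: The carrier hangs on the hook by its bar, the bar's middle within 35 mm sideways of the pin, out of the hand and more than 30 mm above the counter, within 0.25 rad of level; the hook within 0.2 rad of plumb; carrier slower than 0.2 m/s and hook slower than 0.8 rad/s (all of step 2 and angle between carrier's own z axis and vertical below 0.25 rad and value of joint pendant between -0.2 and 0.2 rad and linear speed of carrier below 0.2 m/s and velocity of joint pendant between -0.8 and 0.8 rad/s); the robot touches nothing.
It fails at once if the hook or its rack is pressed with more than 10 N (contact force between rack and anything else above 10 N).
It fails at once if the carrier, out of the hand, moves faster than 0.25 m/s (dropped, thrown or let swing) (contact force between carrier and the fingers below 0.02 N and linear speed of carrier above 0.25 m/s).
It fails at once if another thing on the counter is shifted more than 20 mm (distance of any of cup, saucer, canister, jar from where it was at the start of the episode above 0.02 m).
It also fails if it takes over 62 s, if anything falls off the work surface, if the arm or the gripper's body presses on something with over 40 N, if the wrist force passes 120 N, or if a joint passes its speed limit or range.

### The arm

A 7-joint arm with a two-finger parallel gripper is mounted at the origin on the work surface. World frame = base frame: x ahead of the robot, y to its left, z up, the work surface at z = 0. Lengths are in m, angles in rad, forces in N, time in s.
With the tool pointing down it reaches from about 0.4 to 0.85 m from the base axis. Payload 10.4 kg.
Tool frame: the origin (TCP) lies between the finger pads; the fingertips stand 22 mm ahead of it and the grasp point (between the pads) lies 3 mm ahead of it; z points along the fingers, y is the line along which they close (so a half turn about z gives the same grasp; the last joint's range is limited). The gripper opens to 87 mm and grips with 3 to 60 N. Pads are 19 mm wide; open, the fingers measure 117 mm over their backs; the gripper's body (75 mm by 190 mm) begins 51 mm behind the grasp point.
Start: joints at [-1.176, 0.332, -0.065, 1.46, 0.022, 1.35, -0.088], TCP at [0.254, 0.571, 0.245] pointing down, gripper open.
Joint ranges: [-2.6, 2.6], [-0.5, 2.12], [-1.47, 1.34], [0.16, 2.42], [-1.27, 4.41], [0.06, 2.06], [-2.6, 2.6]. Speed limits (rad/s): [2.22, 2.22, 2.79, 2.79, 3.14, 3.14, 3.14].

### API

Orientations are given as a rotation vector (axis times angle).
In Python, from rig import ctrl gives the robot as it stands. The module is installed in compiled form; this text tells all that it offers.
- The arm moves only by the tool arm_command, never from a script. Its argument "commands" is a list of rows, each a list of 3 entries, a list of its own where there are three numbers: the finger opening in mm, from 0 to 87, then the shift along the tool's x, y, z in mm, then the turn about the tool's z in degrees. In form: [[fingers, [dx, dy, dz], spin], ...]. A call has 1 to 8 rows; each row is the pose to reach, as a shift and turn from the pose commanded when the call began, along the tool's axes at that moment; what a row does not reach only later rows make up. A row lasts 1/10 s, in which the tool goes at most 50 mm and 8.59 degrees, less where a joint would pass 70% of its speed; a pose out of reach is approached as far as the arm can. A call with a gripper value outside its range is refused whole. The fingers move at their own pace and stop on an object; the grip force is fixed at half the most. Time passes only in rows, so rows that repeat a pose let the fingers close. It gives the time, the measured TCP pose, the force, the opening and the grip force at its end, in the units of the state.
- ctrl.observe(): the state, without advancing time (a new reading comes with each control period).
- ctrl.get_image(name): name is "side" or "top" or "wrist"; returns (picture, depth): 400x640x3 uint8, blue, green, red; 400x640 float32, m along the optical axis (not along the pixel's ray), 0 where there is no reading.
- ctrl.get_calibration(name): a dict with "fov_y" (degrees; the focal length in pixels is half the picture's height over the tangent of half this angle, whatever the lens; pixels are square), "cx", "cy" (the principal point, pixels), "pose" (4x4, takes a point from camera to world coordinates). Camera axes: x right, y down, z forward; pixel columns grow to the right and rows downward; lengths in m; the calibration is good to about 2 mm. A picture is of the moment at which its call begins: read the wrist's pose just before it. get_calibration takes no time and is no camera call; for the wrist camera it gives the pose at the moment of the call.
- ctrl.close_job(): hands the job in; it is judged then, once.
Trained networks look in the newest picture that a camera, given by its name, has taken for a name from the list of things; names that differ only in an ending like _2 or _b are one class to them, and where a whole thing is asked for, a point or a joint stands for the part that bears it (a point fixed in the world has none). Each returns a list of dicts, best first, with "score" (0 to 1); they miss things now and then, are a little off and sometimes report something else, mostly with a low value. They report only what shows in the picture. A call takes as long as a camera call.
- ctrl.masks_of(camera, thing): "mask" (400x640 bool, what is visible of it).
- ctrl.spot_point(camera, thing): "xyz" ([x, y, z] in m, in the coordinates of the camera as it stood for that picture, good to about 4 mm: a listed point, or the origin of a listed thing).
The state is a dict: "time": time; "joint_pos": joint angles; "qd": joint speeds; "joint_torque": joint torques, N m; "position": TCP position; "tool_rot": TCP orientation; "contact_force": force on the tool from outside, world axes, zero at the start; "wrist_torque": the same for the moment, N m; "grip_width": finger opening in m; "finger_force": force on a finger pad.
Only numpy, scipy, OpenCV 4.12 (cv2) and the standard library are available. Lean on these libraries where they do the work, as an engineer would, in place of code of your own. Each camera call takes 0.05 s, during which the arm holds its last target. There are 200 camera calls.

## Working session

There is one attempt and no reset: what is moved stays moved. The work goes in short steps, Python scripts to look and compute and a tool call to move; the robot and the scene stay as the last step left them, time stands still between calls to the robot, and variables do not carry over. Pictures are saved under pics/ and viewed, at most 10 in all, crops included, and the job is handed in when it is done.

Besides the shell and the picture viewer there is one more tool, called as name(argument=value, ...) on one line, values as JSON. arm_command: Moves the arm, as the interface text tells. Its arguments: {"type":"object","properties":{"commands":{"type":"array"}},"required":["commands"]}

```bash
mkdir -p pics; cat > h.py <<'E'
import numpy as np, cv2
from scipy.spatial.transform import Rotation as R
from rig import ctrl
np.set_printoptions(precision=4,suppress=True)
def cal(n):
    c=ctrl.get_calibration(n); f=200/np.tan(np.radians(c["fov_y"])/2); return f,c["cx"],c["cy"],np.array(c["pose"])
def toW(n,p): 
    T=cal(n)[3]; return np.asarray(p)@T[:3,:3].T+T[:3,3]
def cloud(n,d,mask=None):
    f,cx,cy,T=cal(n); v,u=np.nonzero((d>0)&(True if mask is None else mask)); z=d[v,u]
    return np.c_[(u-cx)*z/f,(v-cy)*z/f,z]@T[:3,:3].T+T[:3,3],u,v
def proj(n,P):
    f,cx,cy,T=cal(n); q=(np.asarray(P)-T[:3,3])@T[:3,:3]; return np.c_[f*q[...,0]/q[...,2]+cx,f*q[...,1]/q[...,2]+cy]
def tool(P):
    "world point -> shift in tool axes, mm"
    s=ctrl.observe(); return R.from_rotvec(s["tool_rot"]).inv().apply(np.asarray(P)-s["position"])*1000
E
python3 - <<'E'
from h import *
s=ctrl.observe(); print({k:np.round(v,3) for k,v in s.items()}); print(R.from_rotvec(s["tool_rot"]).as_matrix())
im=[]
for n in ["side","top"]:
    p,d=ctrl.get_image(n); cv2.imwrite(f"pics/{n}0.png",p); np.save(n+"0.npy",d); print(n,cal(n))
    for t in ["carrier","bar_mid","rack","hook_line","pendant","cup","saucer","canister","jar"]:
        try: print(t,[(round(r["score"],2),toW(n,r["xyz"])) for r in ctrl.spot_point(n,t)[:2]])
        except Exception as e: print(t,e)
print(ctrl.observe()["time"])
E
```

```text
{'time': np.float64(0.0), 'joint_pos': array([-1.176,  0.333, -0.065,  1.461,  0.022,  1.35 , -0.088]), 'qd': array([ 0.001,  0.   , -0.   ,  0.001,  0.001, -0.   , -0.001]), 'joint_torque': array([  0.   , -62.326,   0.025, -38.99 ,  -0.061,   0.04 ,   0.   ]), 'position': array([0.253, 0.571, 0.244]), 'tool_rot': array([-0.651, -3.073,  0.002]), 'contact_force': array([ 0.299, -0.231,  0.494]), 'wrist_torque': array([-0.02 , -0.032,  0.042]), 'finger_force': np.float64(0.0), 'grip_width': np.float64(0.087)}
[[-0.914   0.4057 -0.0005]
 [ 0.4057  0.914  -0.0013]
 [-0.0001 -0.0014 -1.    ]]
side (np.float64(486.8934422491155), 319.29044321012833, 202.4260684078849, array([[ 0.7681, -0.3536,  0.5338,  0.0815],
       [-0.6399, -0.453 ,  0.6207, -0.4287],
       [ 0.0223, -0.8184, -0.5742,  0.8088],
       [ 0.    ,  0.    ,  0.    ,  1.    ]]))
carrier [(0.71, array([0.5572, 0.2605, 0.0012]))]
bar_mid [(0.86, array([0.5596, 0.2572, 0.1521]))]
rack [(0.41, array([0.4789, 0.434 , 0.0002]))]
hook_line [(0.82, array([ 0.6042, -0.0756,  0.2776]))]
pendant it knows: bar_mid, canister, carrie
[... 200 characters left out ...]
 array([ 0.4803,  0.4369, -0.0012]))]
top (np.float64(478.6366882436144), 309.7653431095256, 191.65316086778617, array([[-0.0145, -0.985 ,  0.172 ,  0.3997],
       [-0.9999,  0.0142, -0.0028,  0.1985],
       [ 0.0004, -0.172 , -0.9851,  1.4859],
       [ 0.    ,  0.    ,  0.    ,  1.    ]]))
carrier [(0.58, array([0.5581, 0.256 , 0.0029]))]
bar_mid [(0.65, array([0.555 , 0.2578, 0.1513]))]
rack []
hook_line [(0.73, array([ 0.6021, -0.0787,  0.2836]))]
pendant it knows: bar_mid, canister, carrier, cup, hook_line, jar, rack, saucer
cup []
saucer [(0.88, array([ 0.6805, -0.0912, -0.0046]))]
canister [(0.98, array([0.6557, 0.4484, 0.0013]))]
jar [(0.85, array([ 0.4793,  0.4337, -0.0037]))]
0.9
```

View pics/side0.png

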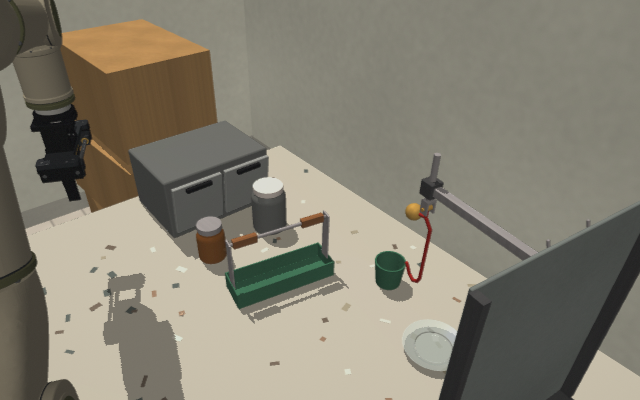

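View pics/top0.png

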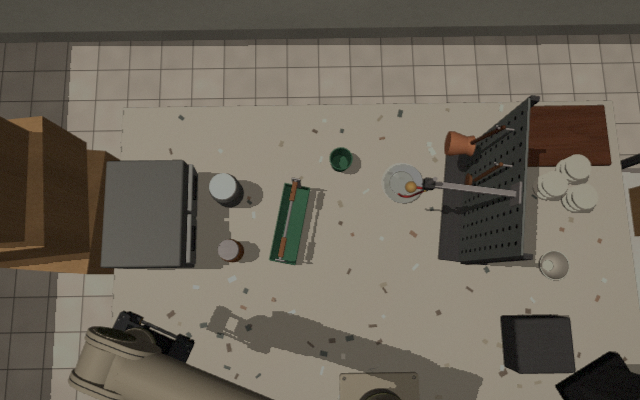

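The side view shows the carrier, with its bar running from (232,240) to (325,218). The hook has its ball at (413,211) and its bowl at about (415,280), and the cup, saucer and board are clear of it. The top view shows the bar at (282,252)–(295,182) and the rack arm at (430,184)–(515,193). Next I'll measure the yaws and the hook height.

```bash
cat > m1.py <<'E'
from h import *
import time
for n in ["top","side"]:
    p=cv2.imread(f"pics/{n}0.png"); d=np.load(n+"0.npy"); P,u,v=cloud(n,d); b,g,r=[p[v,u,i].astype(float) for i in range(3)]
    near=lambda c,rad: np.hypot(P[:,0]-c[0],P[:,1]-c[1])<rad
    m=near((.557,.258),.16)&(P[:,2]>.143)&(P[:,2]<.166); Q=P[m]; c=Q.mean(0); w,V=np.linalg.eigh(np.cov((Q-c)[:,:2].T)); a=V[:,1]*np.sign(V[0,1])
    t=(Q-c)[:,:2]@a; print(n,"bar",len(Q),c,"dir deg",np.degrees(np.arctan2(a[1],a[0])),"ext mid",c[:2]+a*(t.min()+t.max())/2,t.max()-t.min(),"zmax",np.percentile(Q[:,2],95))
    m=(P[:,2]>.400)&(P[:,2]<.43)&near((.603,-.13),.17)&(P[:,1]>-.25)&(P[:,1]<-.115); Q=P[m]; c=Q.mean(0); w,V=np.linalg.eigh(np.cov((Q-c)[:,:2].T)); a=V[:,1]*-np.sign(V[1,1])
    print(n,"arm",len(Q),c,"dir deg",np.degrees(np.arctan2(a[1],a[0])),w, "z",np.percentile(Q[:,2],[5,95]))
    # board plane face
    # red hook & ball
    m=(r>1.8*g)&(r>1.8*b)&near((.603,-.077),.12)&(P[:,2]>.15); Q=P[m]; print(n,"red",len(Q),Q.min(0) if len(Q) else 0,Q.max(0) if len(Q) else 0, np.median(Q,0))
    i=np.argsort(Q[:,2])[::max(1,len(Q)//12)]; print(np.c_[Q[i],u[m][i],v[m][i]])
    m=(r>150)&(g>80)&(b<80)&(r<1.8*g)&near((.603,-.077),.12)&(P[:,2]>.25); Q=P[m]; print(n,"ball",len(Q),Q.mean(0),Q.min(0),Q.max(0))
E
python3 m1.py
```

```text
top bar 355 [0.5571 0.2584 0.1562] dir deg -11.483853551053434 ext mid [0.5572 0.2584] 0.23589322658979822 zmax 0.16235694231968162
top arm 430 [ 0.5859 -0.1829  0.4198] dir deg -97.90459328647218 [0.     0.0015] z [0.4113 0.4238]
top red 42 [ 0.5927 -0.081   0.2276] [ 0.6063 -0.0354  0.4084] [ 0.6013 -0.0657  0.2765]
[[  0.6041  -0.0507   0.2276 402.     196.    ]
 [  0.6036  -0.0582   0.2304 405.     196.    ]
 [  0.6061  -0.05     0.2319 402.     195.    ]
 [  0.6004  -0.0601   0.2333 406.     197.    ]
 [  0.6013  -0.0633   0.2437 408.     196.    ]
 [  0.6003  -0.0674   0.2493 410.     196.    ]
 [  0.6013  -0.0679   0.2594 411.     195.    ]
 [  0.6     -0.0708   0.282  414.     194.    ]
 [  0.5996  -0.0746   0.2993 417.     193.    ]
 [  0.5994  -0.0786   0.3148 420.     192.    ]
 [  0.5995  -0.0805   0.3283 422.     191.    ]
 [  0.6014  -0.0612   0.3606 417.     188.    ]
 [  0.6034  -0.0705   0.3621 421.     187.    ]
 [  0.6008  -0.0628   0.3636 418.     188.    ]]m1.py:14: RuntimeWarning: Mean of empty slice.
  m=(r>150)&(g>80)&(b<80)&(r<1.8*g)&near((.603,-.077),.12)&(P[:,2]>.25); Q=P[m]; print(n,"ball",len(Q),Q.mean(0),Q.min(0),Q.max(0))
  ret = um.true_divide(
Traceback (most recent call last):
  File "m1.py", line 14, in <module>
    m=(r>150)&(g>80)&(b<80)&(r<1.8*g)&near((.603,-.077),.12)&(P[:,2]>.25); Q=P[m]; print(n,"ball",len(Q),Q.mean(0),Q.min(0),Q.max(0))
                                                                                                                   ~~~~~^^^
ValueError: zero-size array to reduction operation minimum which has no identity
```

```bash
sed -i 's/m=(r>150)&(g>80).*/m=(r>120)\&(g>60)\&(b<90)\&(r>b*2.2)\&(r<2.2*g)\&near((.603,-.077),.12)\&(P[:,2]>.25); Q=P[m]; print(n,"ball",len(Q),np.median(Q,0),np.percentile(Q,[2,98],axis=0) if len(Q) else 0)/' m1.py; python3 m1.py 2>&1 | sed -n '/^side/,$p'; python3 -c "
import cv2;p=cv2.imread('pics/side0.png')[140:300,370:500];cv2.imwrite('pics/c0.png',cv2.resize(p,None,fx=4,fy=3.75,interpolation=cv2.INTER_NEAREST))"
```

```text
side bar 765 [0.5509 0.2543 0.1541] dir deg -11.610305072291174 ext mid [0.5567 0.2531] 0.23615475343608744 zmax 0.16142835223115265
side arm 1372 [ 0.5829 -0.1874  0.4192] dir deg -98.05045270127565 [0.     0.0015] z [0.4106 0.4237]
side red 274 [ 0.594  -0.0933  0.224 ] [ 0.6052 -0.051   0.3703] [ 0.599  -0.0873  0.2984]
[[  0.6027  -0.0698   0.224  411.     279.    ]
 [  0.5993  -0.067    0.231  409.     276.    ]
 [  0.5976  -0.0873   0.238  418.     280.    ]
 [  0.6036  -0.0562   0.2461 407.     265.    ]
 [  0.5978  -0.0862   0.2553 419.     272.    ]
 [  0.5972  -0.0872   0.2763 421.     263.    ]
 [  0.5977  -0.0899   0.293  424.     256.    ]
 [  0.5967  -0.0892   0.3119 425.     247.    ]
 [  0.5991  -0.0906   0.326  428.     240.    ]
 [  0.5978  -0.0887   0.3414 428.     232.    ]
 [  0.5996  -0.0834   0.351  427.     225.    ]
 [  0.6013  -0.0684   0.3589 421.     216.    ]
 [  0.5996  -0.0732   0.3624 423.     216.    ]]
side ball 162 [ 0.599  -0.0542  0.3648] [[ 0.5922 -0.0808  0.356 ]
 [ 0.6102 -0.0415  0.383 ]]
```

View pics/c0.png

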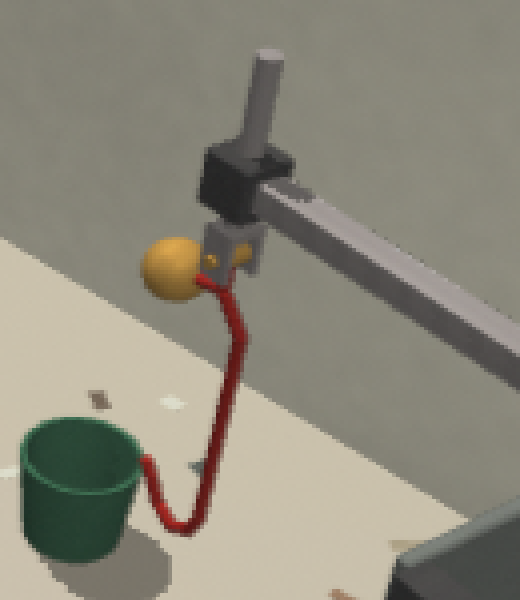

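The crop shows the hook close to plumb: tip at (407,262), bowl bottom at (415,281), shank at about (426,245). That puts the seated bar axis near z = 0.231 m. The rack y axis points along −98°, and the bar lies at −11.6°. I'll go to the near grip first.

```bash
python3 - <<'E'
from h import *
print(tool([.4786,.272,.245]), tool([.4786,.272,.153]))
P,u,v=cloud("side",np.load("side0.npy")); p=cv2.imread("pics/side0.png")
m=(abs(u-413)<8)&(abs(v-211)<8); Q=P[m]; 
from scipy.optimize import least_squares
s=least_squares(lambda c:np.linalg.norm(Q-c,axis=1)-.014,[.6,-.06,.355],loss="soft_l1",f_scale=.002); print(s.x,np.abs(s.fun).mean())
E
```

```text
[-327.0793 -182.2153   -0.4254] [-327.0818 -182.2251   91.5746]
[ 0.6064 -0.0502  0.355 ] 0.11335562918872287
```

arm_command(commands=[[87, [-41, -23, 0], -3], [87, [-82, -46, 0], -6], [87, [-123, -69, 0], -9], [87, [-164, -91, 0], -12.4], [87, [-205, -114, 0], -12.4], [87, [-246, -137, 0], -12.4], [87, [-287, -160, 0], -12.4], [87, [-327, -182, 0], -12.4]])

```text
time: 1.7
position: [0.4796, 0.2704, 0.2449]
tool_rot: [0.316, 3.125, 0.001]
contact_force: [0.3, 1.2, -0.2]
grip_width: 0.0869
finger_force: 0.0
```

```bash
python3 - <<'E'
from h import *
p,d=ctrl.get_image("wrist"); cv2.imwrite("pics/w1.png",p)
f=R.from_rotvec(ctrl.observe()["tool_rot"]).as_matrix(); print(ctrl.observe()["time"],ctrl.observe()["position"],f, np.degrees(np.arctan2(f[1,1],f[0,1])))
for t in ["bar_mid","carrier"]: print(t,[(round(r["score"],2),toW("wrist",r["xyz"])) for r in ctrl.spot_point("wrist",t)[:2]])
P,u,v=cloud("wrist",d); m=(P[:,2]>.143)&(P[:,2]<.168)&(np.hypot(P[:,0]-.557,P[:,1]-.256)<.13)
Q=P[m]; c=Q.mean(0); w,V=np.linalg.eigh(np.cov((Q-c)[:,:2].T)); a=V[:,1]*np.sign(V[0,1]); t=(Q-c)[:,:2]@a
print(len(Q),c,np.degrees(np.arctan2(a[1],a[0])),t.min(),t.max(),"mid line at x=.4786:",c[1]+(.4786-c[0])*a[1]/a[0])
print(tool([.4786,.272,.153]))
E
```

```text
1.75 [0.4846 0.2626 0.245 ] [[-0.9779  0.2092  0.0029]
 [ 0.2092  0.9779 -0.0028]
 [-0.0034 -0.0021 -1.    ]] 77.9254370960125
bar_mid [(0.72, array([0.5592, 0.2539, 0.1515]))]
carrier [(0.8, array([ 0.5568,  0.2571, -0.0035]))]
2446 [0.4911 0.2706 0.1571] -11.824867492893638 -0.04830654607840073 0.10917491170832594 mid line at x=.4786: 0.27321749579677373
[ 2.5795  2.4696 91.7508]
```

View pics/w1.png

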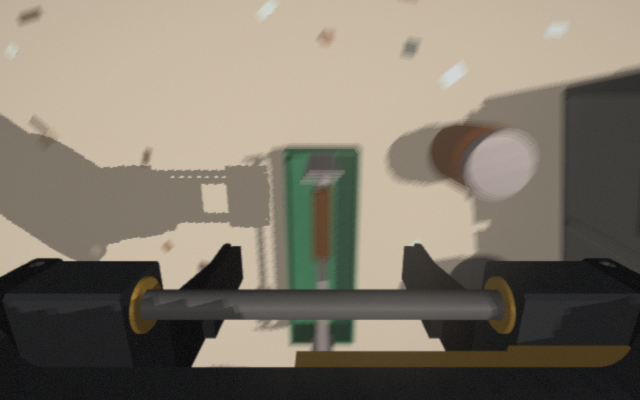

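The wrist view shows the bar lined up between the fingers at column ~322, with the near grip at (320,225). I'll descend and grip.

arm_command(commands=[[87, [0, 0, 30], 0], [87, [0, 0, 65], 0], [87, [0, 0, 92], 0], [87, [0, 0, 92], 0], [10, [0, 0, 92], 0], [10, [0, 0, 92], 0], [10, [0, 0, 92], 0], [10, [0, 0, 92], 0]])

```text
time: 2.65
position: [0.4791, 0.2726, 0.1537]
tool_rot: [0.316, 3.124, 0.002]
contact_force: [0.1, 0.4, 1.3]
grip_width: 0.0628
finger_force: 0.0
```

arm_command(commands=[[10, [0, 0, 0], 0], [10, [0, 0, 0], 0]])

```text
time: 2.85
position: [0.4787, 0.2723, 0.1528]
tool_rot: [0.316, 3.125, 0.001]
contact_force: [0.2, 0.1, 0.5]
grip_width: 0.0468
finger_force: 0.0
```

arm_command(commands=[[5, [0, 0, 0], 0], [5, [0, 0, 0], 0], [5, [0, 0, 0], 0], [5, [0, 0, 0], 0], [5, [0, 0, 0], 0], [5, [0, 0, 0], 0], [5, [0, 0, 0], 0]])

```text
time: 3.55
position: [0.4785, 0.2723, 0.1525]
tool_rot: [-0.316, -3.126, -0.0]
contact_force: [0.7, 0.9, -1.0]
grip_width: 0.0136
finger_force: 30.0
```

arm_command(commands=[[5, [0, 0, -10], 0], [5, [0, 0, -30], 0], [5, [0, 0, -60], 0], [5, [0, 0, -90], 0], [5, [0, 0, -115], 0], [5, [0, 0, -130], 0], [5, [0, 0, -130], 0], [5, [0, 0, -130], 0]])

```text
time: 4.35
position: [0.4785, 0.2721, 0.2823]
tool_rot: [-0.316, -3.125, -0.0]
contact_force: [-0.3, 0.4, -1.3]
grip_width: 0.0136
finger_force: 30.0
```

```bash
cat > bar.py <<'E'
from h import *
def bar(n,fn):
    p,d=ctrl.get_image(n); cv2.imwrite(fn,p); s=ctrl.observe(); T=R.from_rotvec(s["tool_rot"]).as_matrix(); x=-T[:,0]; 
    P,u,v=cloud(n,d); q=(P-s["position"])@np.c_[x,T[:,1],[0,0,1]]
    m=(q[:,0]>.03)&(q[:,0]<.135)&(abs(q[:,1])<.012)&(abs(q[:,2]+.003)<.025); Q=P[m]; c=Q.mean(0); w,V=np.linalg.eigh(np.cov((Q-c).T)); a=V[:,2]*np.sign(V[:,2]@x)
    print(n,len(Q),c,"yaw",np.degrees(np.arctan2(a[1],a[0])),"pitch(up +)",np.degrees(np.arcsin(a[2])),"pos",s["position"],"tool y yaw",np.degrees(np.arctan2(T[1,1],T[0,1])),"t",s["time"],s["contact_force"])
    return p,d
E
python3 - <<'E'
from bar import *
bar("side","pics/s2.png"); bar("top","pics/t2.png")
for n in ["side","top"]: print([(round(r["score"],2),toW(n,r["xyz"])) for r in ctrl.spot_point(n,"bar_mid")[:2]])
E
```

```text
side 134 [0.583  0.2477 0.2818] yaw -11.153590085188078 pitch(up +) 0.7427782866694711 pos [0.4782 0.272  0.2816] tool y yaw 78.4607836979018 t 4.4 [-0.0536  0.4709 -2.194 ]
top 63 [0.5903 0.2497 0.281 ] yaw -10.729447517445918 pitch(up +) 2.444275995568892 pos [0.4781 0.272  0.2814] tool y yaw 78.46399059901748 t 4.45 [-0.5033 -0.0316 -0.7861]
[(0.96, array([0.5601, 0.2555, 0.28  ])), (0.74, array([ 0.6013, -0.0771,  0.2771]))]
[(0.76, array([0.5578, 0.2563, 0.2782]))]
```

View pics/s2.png

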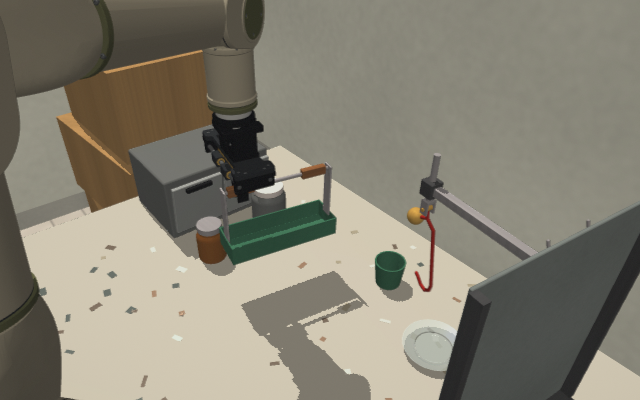

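The carrier hangs level in the grip. In the side view the bar runs from (222,192) to (330,168), and the hook has swung boardward with its tip at (417,272). I'll carry it to a standoff, bar axis at about z = 0.285 and 60 mm in front of the pin.

arm_command(commands=[[5, [-8, -20, -3], -1], [5, [-22, -55, -5], -2], [5, [-38, -95, -5], -3], [5, [-54, -135, -5], -3.5], [5, [-70, -175, -5], -3.5], [5, [-86, -212, -5], -3.5], [5, [-99, -244, -5], -3.5], [5, [-106, -263, -5], -3.5]])

```text
time: 5.35
position: [0.5298, -0.0101, 0.287]
tool_rot: [-0.226, -3.133, 0.002]
contact_force: [0.2, 0.8, -1.3]
grip_width: 0.0137
finger_force: 30.0
```

```bash
cat > hook.py <<'E'
from bar import *
PIN=np.array([.601,-.077]); RY=np.array([np.cos(np.radians(-98)),np.sin(np.radians(-98))]); RX=np.array([RY[1],-RY[0]])
def look(fn,n="side"):
    p,d=bar(n,fn)
    P,u,v=cloud(n,d); b,g,r=[p[v,u,i].astype(float) for i in range(3)]
    q=np.c_[(P[:,:2]-PIN)@RX,(P[:,:2]-PIN)@RY,P[:,2]]*1000
    m=(r>1.8*g)&(r>1.8*b)&(r>50)&(abs(q[:,0])<15)&(abs(q[:,1])<80)&(q[:,2]>170)&(q[:,2]<400)
    Q=q[m]; 
    k=(Q[:,2]>265)&(Q[:,2]<335)
    if k.sum()>5: c=np.polyfit(Q[k,2],Q[k,1],1); print("shank lean rad",-c[0],"y at 280",np.polyval(c,280))
    o=np.argsort(Q[:,2]); print("lowest",Q[o[:6]].mean(0),"x med",np.median(Q[:,0]),len(Q))
    t=Q[(Q[:,1]<np.percentile(Q[:,1],12))&(Q[:,2]<300)]; print("tip",t[np.argsort(-t[:,2])[:6]].mean(0) if len(t) else None)
    s=ctrl.observe(); T=R.from_rotvec(s["tool_rot"]).as_matrix(); mid=s["position"]-.08*T[:,0]-[0,0,.003]
    print("bar mid rack mm",(mid[:2]-PIN)@RX*1000,(mid[:2]-PIN)@RY*1000,mid[2]*1000, "wrist tq",s["wrist_torque"])
    return p,d
E
python3 - <<'E'
from hook import *
look("pics/s3.png"); look("pics/s4.png"); look("pics/s5.png"); look("pics/s6.png")
E
```

```text
side 53 [ 0.6603 -0.0324  0.2878] yaw -88.83571665404978 pitch(up +) -54.64554985124973 pos [ 0.5299 -0.0129  0.2871] tool y yaw 81.60035207837855 t 5.4 [-1.221  -3.8243 -1.1581]
shank lean rad -0.16444353925631655 y at 280 -2.7252095742218287
lowest [  1.1006 -26.0454 228.4739] x med 1.0500497692553923 263
tip [  0.8406 -39.1148 248.748 ]
bar mid rack mm -0.6609685677151839 -53.03104025640538 284.0343863114459 wrist tq [-0.3038  0.1223 -0.0188]
side 45 [ 0.6597 -0.0351  0.2879] yaw -90.57521579909961 pitch(up +) -60.35169186541008 pos [ 0.5298 -0.0105  0.287 ] tool y yaw 81.65016133632442 t 5.45 [-0.5965  0.3272 -1.7104]
shank lean rad -0.13571930835464868 y at 280 1.0752790371639378
lowest [ -0.3397 -21.1568 226.6359] x med 1.177081650485914 239
tip [  0.4747 -35.049  248.6399]
bar mid rack mm -0.18647132812170356 -55.48817243625013 283.97909009629774 wrist tq [-0.0345  0.15   -0.0311]
side 42 [ 0.6598 -0.0322  0.2882] yaw 80.3090226151659 pitch(up +) 56.52682835956095 pos [ 0.5297 -0.0081  0.287 ] tool y yaw 81.7991658576111 t 5.5 [-0.0512  1.7116 -1.6016]
shank lean rad -0.06049162163315576 y at 280 8.131792916684086
lowest [  1.0141 -12.4625 226.5542] x med 1.088407397543513 249
tip [  0.2639 -28.725  251.5088]
bar mid rack mm 0.23843076366584315 -58.052023337559106 283.89190995484716 wrist tq [0.1641 0.1403 0.0392]
side 46 [ 0.6601 -0.0293  0.2885] yaw 71.6894788154792 pitch(up +) 60.803605003357525 pos [ 0.5296 -0.0065  0.287 ] tool y yaw 81.93265951793619 t 5.55 [ 0.0536 -0.26   -2.1327]
shank lean rad 0.014952124019010131 y at 280 16.302898446950636
lowest [ -0.0895   0.9978 226.6332] x med 1.0818134443422633 258
tip [  0.5037 -17.8828 249.0155]
bar mid rack mm 0.49875011041738687 -59.814034779168196 283.9007503812348 wrist tq [0.0949 0.1044 0.0083]
```

View pics/s6.png

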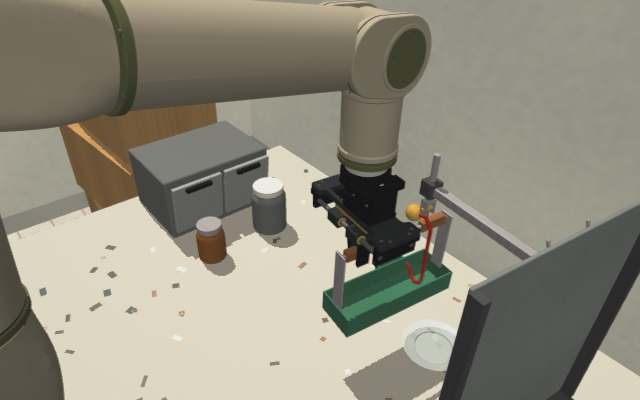

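The side view shows the carrier at the standoff, with the hook in front of it: tip at (408,265), bowl at (417,283). At plumb the fit gives shank y = +15, tip −19 and tip top ≈ 0.250, so the seated bar axis is ≈ 0.231. I'll approach the shank slowly, above the tip.

arm_command(commands=[[5, [0, -4, 0], 0], [5, [0, -10, 0], 0], [5, [0, -16, 0], 0], [5, [0, -21, 0], 0], [5, [0, -24, 0], 0], [5, [0, -26, 0], 0], [5, [0, -27, 0], 0], [5, [0, -28, 0], 0]])

```text
time: 6.35
position: [0.526, -0.0343, 0.2875]
tool_rot: [-0.22, -3.134, -0.0]
contact_force: [0.1, 0.0, -0.9]
grip_width: 0.0139
finger_force: 30.0
```

arm_command(commands=[[5, [0, -0.8, 0], 0], [5, [0, -1.6, 0], 0], [5, [0, -2.4, 0], 0], [5, [0, -3.2, 0], 0], [5, [0, -4, 0], 0], [5, [0, -4.8, 0], 0], [5, [0, -5.6, 0], 0], [5, [0, -6.4, 0], 0]])

```text
time: 7.15
position: [0.5251, -0.0408, 0.2875]
tool_rot: [0.22, 3.134, 0.0]
contact_force: [-0.4, 0.8, -2.3]
grip_width: 0.0138
finger_force: 30.0
```

arm_command(commands=[[5, [0, -0.8, 0], 0], [5, [0, -1.6, 0], 0], [5, [0, -2.4, 0], 0], [5, [0, -3.2, 0], 0], [5, [0, -4, 0], 0], [5, [0, -4.8, 0], 0], [5, [0, -5.6, 0], 0], [5, [0, -6.4, 0], 0]])

```text
time: 7.95
position: [0.5242, -0.0471, 0.2875]
tool_rot: [0.22, 3.134, 0.0]
contact_force: [0.5, 0.6, -2.0]
grip_width: 0.0136
finger_force: 30.0
```

```bash
python3 - <<'E'
from hook import *
for i in range(6): look(f"pics/a{i}.png")
E
```

```text
side 50 [ 0.6548 -0.0681  0.2889] yaw -93.53429385331073 pitch(up +) -52.868669018649584 pos [ 0.5241 -0.0473  0.2875] tool y yaw 81.95522452472682 t 8.0 [-0.1594 -0.4116 -2.0224]
lowest [  1.3397 -10.1472 227.8356] x med 0.8913920216161787 107
tip [  0.8285 -11.6211 227.8554]
bar mid rack mm 0.2584014498661991 -18.687407580529076 284.5366736225953 wrist tq [-0.0282  0.1206  0.0127]
side 49 [ 0.6548 -0.0678  0.2893] yaw 75.32394216815838 pitch(up +) 45.01975072221451 pos [ 0.5241 -0.0472  0.2876] tool y yaw 81.95009848069111 t 8.05 [-0.3072 -0.1625 -1.5155]
shank lean rad -0.4790864815182264 y at 280 -18.094561381038574
lowest [  0.7389   6.8089 331.4656] x med 0.8719497385844325 79
tip None
bar mid rack mm 0.2600367651815767 -18.738491848490085 284.563717923876 wrist tq [0.0205 0.0907 0.0098]
side 50 [ 0.6549 -0.0682  0.2896] yaw 70.02975547490297 pitch(up +) 57.974552362471776 pos [ 0.5241 -0.0471  0.2875] tool y yaw 81.95308087045544 t 8.1 [-0.2042  0.591  -1.1909]
shank lean rad -0.2518173601020958 y at 280 -7.514371427811682
lowest [  1.0272   5.1738 329.7701] x med 1.0416789005
[... 612 characters left out ...]
h(up +) 44.89354748481169 pos [ 0.5242 -0.047   0.2875] tool y yaw 81.96749287127295 t 8.2 [ 0.3893 -0.1466 -1.8788]
lowest [  1.3868  -9.6122 229.8618] x med 1.152432219794848 90
tip [  1.3051 -11.3879 229.5306]
bar mid rack mm 0.23659202254515024 -18.961636027279358 284.5452445941197 wrist tq [0.0467 0.0931 0.027 ]
side 51 [ 0.6549 -0.068   0.2891] yaw 81.27448153359359 pitch(up +) 48.622661289424904 pos [ 0.5242 -0.047   0.2875] tool y yaw 81.96567860941721 t 8.25 [-0.1316  0.1658 -1.5508]
lowest [  1.075   -7.1008 226.3166] x med 0.9588136593332915 117
tip [  1.1506 -10.9491 229.0357]
bar mid rack mm 0.26489920934823924 -18.98064418948598 284.5046744670875 wrist tq [0.0081 0.083  0.0349]
```

```bash
python3 -c "
import cv2,numpy as np
a=[cv2.resize(cv2.imread(f'pics/a{i}.png')[190:300,370:470],None,fx=4,fy=4) for i in (1,5)]
cv2.imwrite('pics/c1.png',np.hstack(a))"
```

```text
(no output)
```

View pics/c1.png

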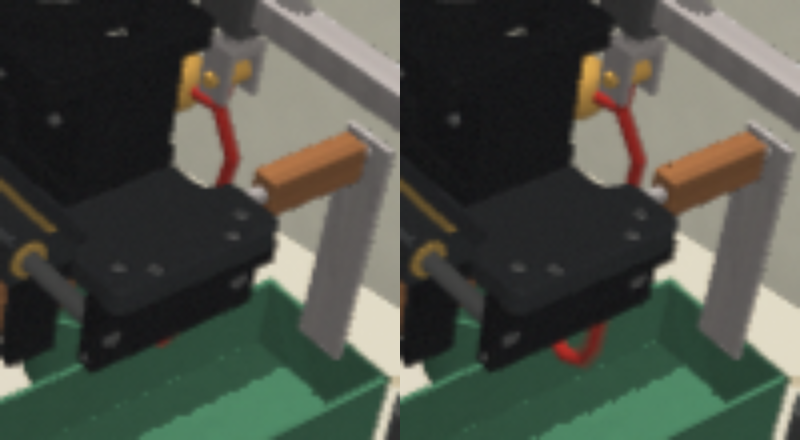

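The gripper partly hides the hook, but its bend at about (427,230) and its bowl can still be seen. I'll keep up the slow advance until the bar holds the shank with a slight lean.

arm_command(commands=[[5, [0, -0.8, 0], 0], [5, [0, -1.6, 0], 0], [5, [0, -2.4, 0], 0], [5, [0, -3.2, 0], 0], [5, [0, -4, 0], 0], [5, [0, -4.8, 0], 0], [5, [0, -5.6, 0], 0], [5, [0, -6.4, 0], 0]])

```text
time: 9.05
position: [0.5233, -0.0535, 0.2875]
tool_rot: [0.22, 3.134, 0.0]
contact_force: [0.6, -0.3, -1.0]
grip_width: 0.0138
finger_force: 30.0
```

arm_command(commands=[[5, [0, -0.8, 0], 0], [5, [0, -1.6, 0], 0], [5, [0, -2.4, 0], 0], [5, [0, -3.2, 0], 0], [5, [0, -4, 0], 0], [5, [0, -4.8, 0], 0], [5, [0, -5.6, 0], 0], [5, [0, -6.4, 0], 0]])

```text
time: 9.85
position: [0.5224, -0.0598, 0.2875]
tool_rot: [0.22, 3.134, 0.0]
contact_force: [0.7, -0.6, -1.6]
grip_width: 0.0139
finger_force: 30.0
```

arm_command(commands=[[5, [0, -0.8, 0], 0], [5, [0, -1.6, 0], 0], [5, [0, -2.4, 0], 0], [5, [0, -3.2, 0], 0], [5, [0, -4, 0], 0], [5, [0, -4.8, 0], 0], [5, [0, -5.6, 0], 0], [5, [0, -6.4, 0], 0]])

```text
time: 10.65
position: [0.5215, -0.0661, 0.2875]
tool_rot: [0.22, 3.134, 0.0]
contact_force: [-0.2, -0.5, -1.1]
grip_width: 0.0135
finger_force: 30.0
```

arm_command(commands=[[5, [0, -0.8, 0], 0], [5, [0, -1.6, 0], 0], [5, [0, -2.4, 0], 0], [5, [0, -3.2, 0], 0], [5, [0, -4, 0], 0], [5, [0, -4.8, 0], 0], [5, [0, -5.6, 0], 0], [5, [0, -6.4, 0], 0]])

```text
time: 11.45
position: [0.5206, -0.0725, 0.2875]
tool_rot: [0.22, 3.134, 0.0]
contact_force: [0.2, -0.1, -1.4]
grip_width: 0.0136
finger_force: 30.0
```

```bash
cat > track.py <<'E'
from hook import *
import sys
def rel(p,n="side"):
    # red pixels of the upper part (rows<232): mean col per row ; and lowest red
    b,g,r=[p[...,i].astype(float) for i in range(3)]; m=(r>1.8*g)&(r>1.8*b)&(r>50); m[:205]=0; m[300:]=0; m[:,:380]=0; m[:,450:]=0
    out=[]
    for v in (222,228,232):
        c=np.nonzero(m[v])[0]; out.append(c.mean() if len(c) else np.nan)
    v,u=np.nonzero(m[245:,:]); k=v.argmax() if len(v) else None
    return np.round(out,1), (u[v>v.max()-2].mean(),v.max()+245,len(v)) if len(v) else None
def run(tag,k):
    for i in range(k):
        p,d=ctrl.get_image("side"); cv2.imwrite(f"pics/{tag}{i}.png",p); s=ctrl.observe(); T=R.from_rotvec(s["tool_rot"]).as_matrix(); mid=s["position"]-.08*T[:,0]-[0,0,.003]
        print(round(s["time"],2),*rel(p),"mid",np.round([(mid[:2]-PIN)@RX*1000,(mid[:2]-PIN)@RY*1000,mid[2]*1000],1),s["contact_force"],s["wrist_torque"])
E
python3 - <<'E'
from track import *
for i in range(6): print(rel(cv2.imread(f"pics/a{i}.png")))
run("b",8)
E
```

```text
(array([426., 428., 428.]), (np.float64(411.6923076923077), np.int64(278), 38))
(array([426. , 427. , 426.5]), (np.float64(410.5), np.int64(275), 2))
(array([425.5, 427. , 426. ]), None)
(array([426., 427., 426.]), None)
(array([426., 428., 427.]), (np.float64(410.14285714285717), np.int64(277), 18))
(array([427. , 429. , 428.5]), (np.float64(413.1818181818182), np.int64(280), 51))
11.5 [427.5 429.5 430. ] None mid [  0.3   7.  284.5] [ 0.2905  0.8209 -1.8082] [0.066  0.0678 0.0179]
11.55 [427.5 429.5 430. ] None mid [  0.3   6.8 284.5] [ 0.3129 -0.221  -1.7342] [ 0.0091  0.1857 -0.0477]
11.6 [427.5 429.5 430. ] None mid [  0.3   6.7 284.5] [-0.1047 -0.1031 -2.1978] [ 0.0347  0.1288 -0.0125]
11.65 [427.5 429.5 430. ] None mid [  0.3   6.7 284.5] [-0.7513  0.9547 -1.2428] [ 0.0589  0.1131 -0.0422]
11.7 [427.5 429.5 430. ] None mid [  0.3   6.7 284.5] [ 0.0295 -0.1565 -1.8583] [ 0.0474  0.1583 -0.0394]
11.75 [427.5 429.5 430. ] None mid [  0.3   6.7 284.5] [ 0.1439  0.4495 -1.5392] [0.1169 0.1377 0.0212]
11.8 [427.5 429.  430. ] None mid [  0.3   6.6 284.5] [-0.0631 -0.1316 -1.2507] [ 0.0313  0.0635 -0.031 ]
11.85 [427.5 429.5 430. ] None mid [  0.3   6.6 284.5] [-1.2022 -0.3908 -1.332 ] [0.0289 0.1067 0.0527]
```

The hook is still against the bar: its columns are constant at 427.5/429.5/430. I'll lean it another ~5 mm for a sure contact and hold there.

arm_command(commands=[[5, [0, -0.6, 0], 0], [5, [0, -1.2, 0], 0], [5, [0, -1.8, 0], 0], [5, [0, -2.4, 0], 0], [5, [0, -3, 0], 0], [5, [0, -3.6, 0], 0], [5, [0, -4.2, 0], 0], [5, [0, -5, 0], 0]])

```text
time: 12.65
position: [0.5199, -0.0774, 0.2875]
tool_rot: [0.22, 3.134, 0.0]
contact_force: [-0.0, 0.2, -1.0]
grip_width: 0.0135
finger_force: 30.0
```

arm_command(commands=[[5, [0, 0, 0], 0], [5, [0, 0, 0], 0], [5, [0, 0, 0], 0], [5, [0, 0, 0], 0], [5, [0, 0, 0], 0], [5, [0, 0, 0], 0], [5, [0, 0, 0], 0], [5, [0, 0, 0], 0]])

```text
time: 13.45
position: [0.5199, -0.0774, 0.2875]
tool_rot: [0.22, 3.134, 0.0]
contact_force: [-0.9, 0.1, -1.2]
grip_width: 0.0142
finger_force: 30.0
```

```bash
python3 - <<'E'
from track import *
run("d",5)
p,d=ctrl.get_image("top"); cv2.imwrite("pics/t5.png",p)
E
```

```text
13.5 [ nan 430. 431.] None mid [  0.3  11.7 284.5] [ 0.643   0.3205 -2.0252] [0.0621 0.128  0.0341]
13.55 [ nan 430. 431.] None mid [  0.3  11.7 284.5] [ 0.9253  0.0091 -1.7022] [0.0751 0.0916 0.015 ]
13.6 [ nan 430. 431.] None mid [  0.3  11.7 284.5] [ 0.228  -0.0465 -2.0533] [ 0.0659  0.1213 -0.0335]
13.65 [ nan 430. 431.] None mid [  0.3  11.7 284.5] [ 0.693   0.2869 -1.6517] [ 0.0627  0.1086 -0.0224]
13.7 [ nan 430. 431.] None mid [  0.3  11.7 284.5] [-0.0977 -0.1262 -0.7624] [0.0771 0.1726 0.0029]
```

Step 1 should be met: the hook followed the bar and is stationary. I'll ease back slowly to plumb, centre over the bowl, and descend to just above the seat.

arm_command(commands=[[5, [0, 0.4, 0], 0], [5, [0, 0.8, 0], 0], [5, [0, 1.2, 0], 0], [5, [0, 1.6, 0], 0], [5, [0, 2, 0], 0], [5, [0, 2.4, 0], 0], [5, [0, 2.8, 0], 0], [5, [0, 3.2, 0], 0]])

```text
time: 14.55
position: [0.5203, -0.0742, 0.2875]
tool_rot: [-0.22, -3.134, -0.0]
contact_force: [0.2, -0.1, -0.7]
grip_width: 0.0136
finger_force: 30.0
```

arm_command(commands=[[5, [0, 0.4, 0], 0], [5, [0, 0.8, 0], 0], [5, [0, 1.2, 0], 0], [5, [0, 1.6, 0], 0], [5, [0, 2.5, 0], 0], [5, [0, 4, 0], 0], [5, [0, 6, 0], 0], [5, [0, 7.5, 0], 0]])

```text
time: 15.35
position: [0.5214, -0.0665, 0.2875]
tool_rot: [-0.22, -3.134, -0.0]
contact_force: [0.8, 0.7, -1.3]
grip_width: 0.0136
finger_force: 30.0
```

arm_command(commands=[[5, [0, 0, 3], 0], [5, [0, 0, 8], 0], [5, [0, 0, 14], 0], [5, [0, 0, 20], 0], [5, [0, 0, 26], 0], [5, [0, 0, 31], 0], [5, [0, 0, 34], 0], [5, [0, 0, 36], 0]])

```text
time: 16.15
position: [0.5213, -0.0668, 0.2512]
tool_rot: [-0.22, -3.134, -0.0]
contact_force: [-0.8, -0.3, -1.4]
grip_width: 0.0134
finger_force: 30.0
```

```bash
python3 - <<'E'
from track import *
run("e",4)
a=[cv2.resize(cv2.imread(f'pics/e{i}.png')[190:300,370:470],None,fx=4,fy=4) for i in (0,3)]
cv2.imwrite('pics/c2.png',np.hstack(a))
E
```

```text
16.2 [428.  429.  429.5] (np.float64(424.2), np.int64(262), 49) mid [  0.4   1.  248. ] [-0.3397  0.7726 -1.9589] [-0.0075  0.1073  0.0144]
16.25 [428. 429. 430.] (np.float64(424.6666666666667), np.int64(263), 48) mid [  0.3   1.  248.3] [ 0.1425 -0.4982 -1.674 ] [ 0.0176  0.0446 -0.0661]
16.3 [428. 429. 430.] (np.float64(424.5), np.int64(262), 47) mid [  0.3   1.  248.6] [-0.6296  0.2007 -0.9016] [ 0.0222  0.1503 -0.0446]
16.35 [ nan 429. 430.] (np.float64(424.2), np.int64(262), 47) mid [  0.2   1.  248.7] [-0.1515 -0.0519 -1.4001] [0.0135 0.1415 0.0026]
```

View pics/c2.png

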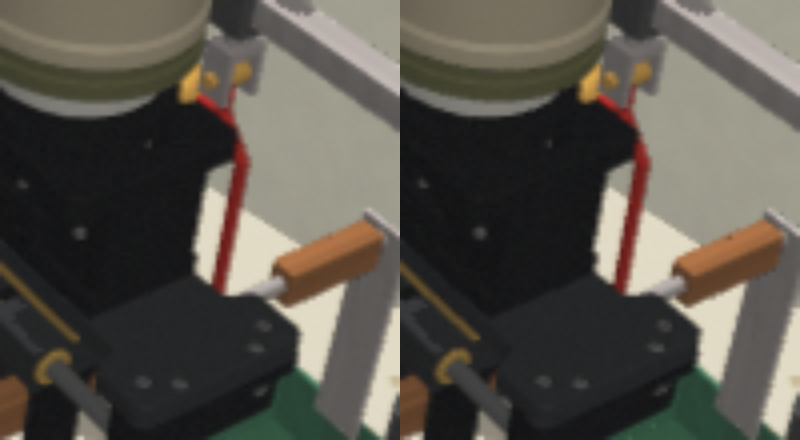

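The crop shows the bar alongside a plumb, still shank (bend at (429,228)), with the tip behind the gripper. I'll descend to about 5 mm above the expected seat, then feel for it.

arm_command(commands=[[5, [0, 0, 2], 0], [5, [0, 0, 4.5], 0], [5, [0, 0, 7], 0], [5, [0, 0, 9], 0], [5, [0, 0, 10.5], 0], [5, [0, 0, 11.5], 0], [5, [0, 0, 12], 0], [5, [0, 0, 12], 0]])

```text
time: 17.15
position: [0.5214, -0.0668, 0.2395]
tool_rot: [-0.22, -3.134, -0.0]
contact_force: [-0.3, -0.8, -0.9]
grip_width: 0.0138
finger_force: 30.0
```

```bash
cat > feel.py <<'E'
from track import *
import sys
F=[];M=[];n=int(sys.argv[1])
for i in range(n):
    p,_=ctrl.get_image("side"); s=ctrl.observe(); F.append(s["contact_force"]); M.append(s["wrist_torque"])
    T=R.from_rotvec(s["tool_rot"]).as_matrix(); mid=s["position"]-.08*T[:,0]-[0,0,.003]; 
print(round(s["time"],2),"F",np.mean(F,0),"M",np.mean(M,0),"mid",np.round([(mid[:2]-PIN)@RX*1000,(mid[:2]-PIN)@RY*1000,mid[2]*1000],2),*rel(p)); cv2.imwrite(f"pics/f{int(s['time']*100)}.png",p)
E
python3 feel.py 8
```

```text
17.55 F [ 0.1776 -0.1663 -1.3991] M [0.0604 0.1218 0.0145] mid [  0.24   1.01 236.56] [427.  429.  429.5] (np.float64(422.8), np.int64(268), 63)
```

arm_command(commands=[[5, [0, 0, 0.5], 0], [5, [0, 0, 1], 0], [5, [0, 0, 1.5], 0], [5, [0, 0, 2], 0], [5, [0, 0, 2.5], 0], [5, [0, 0, 2.5], 0]])

```text
time: 18.15
position: [0.5213, -0.0667, 0.2369]
tool_rot: [-0.22, -3.134, -0.0]
contact_force: [0.0, -0.1, -1.4]
grip_width: 0.0139
finger_force: 30.0
```

```bash
python3 feel.py 6
```

```text
18.45 F [ 0.0571 -0.0771 -1.1685] M [ 0.0584  0.1242 -0.0059] mid [  0.25   0.98 234.07] [427. 429. 430.] (np.float64(423.0), np.int64(270), 67)
```

arm_command(commands=[[5, [0, 0, 0.3], 0], [5, [0, 0, 0.7], 0], [5, [0, 0, 1], 0], [5, [0, 0, 1], 0]])

```text
time: 18.85
position: [0.5214, -0.0668, 0.236]
tool_rot: [-0.22, -3.134, -0.0]
contact_force: [-0.7, -0.3, -2.3]
grip_width: 0.0138
finger_force: 30.0
```

```bash
python3 feel.py 6
```

```text
19.15 F [-0.12   -0.1033 -1.3938] M [0.0393 0.134  0.0019] mid [  0.26   0.99 233.04] [427. 429. 430.] (np.float64(422.8), np.int64(270), 70)
```

arm_command(commands=[[5, [0, 0, 0.3], 0], [5, [0, 0, 0.7], 0], [5, [0, 0, 1], 0], [5, [0, 0, 1], 0]])

```text
time: 19.55
position: [0.5214, -0.0668, 0.2351]
tool_rot: [0.22, 3.134, 0.0]
contact_force: [-0.7, 0.1, -0.5]
grip_width: 0.0136
finger_force: 30.0
```

```bash
python3 feel.py 6
```

```text
19.85 F [-0.3144  0.5611 -1.0145] M [ 0.0401  0.0697 -0.0294] mid [  0.26   0.96 232.06] [427. 429. 429.] (np.float64(422.0), np.int64(270), 66)
```

arm_command(commands=[[5, [0, 0, 0.2], 0], [5, [0, 0, 0.4], 0], [5, [0, 0, 0.4], 0]])

```text
time: 20.15
position: [0.5214, -0.0668, 0.2347]
tool_rot: [0.22, 3.134, 0.0]
contact_force: [-0.6, -1.1, 0.7]
grip_width: 0.0133
finger_force: 30.0
```

```bash
python3 feel.py 6
```

```text
20.45 F [-0.1192  0.0847 -0.0177] M [ 0.0336  0.0406 -0.0058] mid [  0.24   1.02 231.64] [427. 429. 429.] (np.float64(422.0), np.int64(270), 66)
```

The hook is carrying now: Fz went from −1.4 to about 0 and the moment fell away. I'll go 0.2 mm further, check, then open.

arm_command(commands=[[5, [0, 0, 0.2], 0], [5, [0, 0, 0.2], 0], [5, [0, 0, 0.2], 0]])

```text
time: 20.75
position: [0.5214, -0.0667, 0.2345]
tool_rot: [0.22, 3.134, 0.0]
contact_force: [-0.1, -0.5, 0.5]
grip_width: 0.0136
finger_force: 30.0
```

```bash
python3 feel.py 8
```

```text
21.15 F [0.108  0.1872 0.3122] M [ 0.0135 -0.028  -0.0072] mid [  0.26   1.   231.43] [427. 429. 429.] (np.float64(421.6666666666667), np.int64(271), 68)
```

arm_command(commands=[[24, [0, 0, 0], 0], [24, [0, 0, 0], 0], [24, [0, 0, 0], 0]])

```text
time: 21.45
position: [0.5213, -0.0668, 0.2344]
tool_rot: [-0.22, -3.134, -0.0]
contact_force: [-0.4, 0.0, -0.1]
grip_width: 0.0232
finger_force: 0.0
```

```bash
python3 feel.py 4; python3 - <<'E'
from bar import *
bar("side","pics/g1.png"); print(ctrl.observe()["grip_width"])
print([(round(r["score"],2),toW("side",r["xyz"])) for r in ctrl.spot_point("side","bar_mid")[:2]])
print([(round(r["score"],2),toW("side",r["xyz"])) for r in ctrl.spot_point("side","carrier")[:2]])
E
```

```text
21.65 F [-0.1178  0.1562  0.3133] M [ 0.016  -0.0092 -0.0198] mid [  0.29   0.96 231.41] [427. 429. 429.] (np.float64(421.6666666666667), np.int64(271), 69)
side 97 [ 0.6456 -0.0857  0.2369] yaw -11.64729958710386 pitch(up +) 1.9594559586910814 pos [ 0.5214 -0.0668  0.2344] tool y yaw 81.96095083566411 t 21.7 [ 0.6997  0.2016 -0.1333]
0.02388765202727662
[]
[(0.75, array([ 0.6049, -0.0772,  0.0826]))]
```

View pics/g1.png

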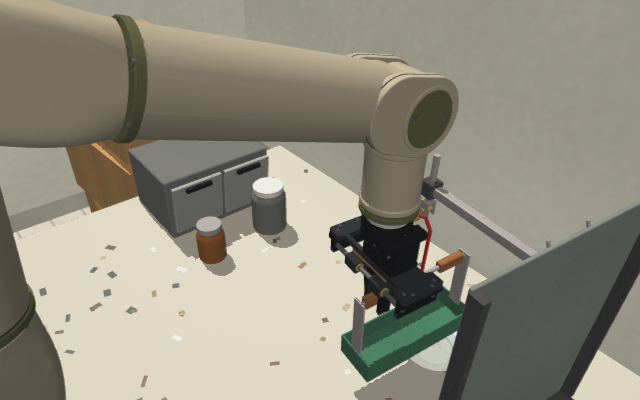

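The side view shows the carrier hanging level, its bar from (358,300) to (463,255), with the hook plumb. I'll open wider, go straight up and withdraw towards the robot.

arm_command(commands=[[50, [0, 0, 0], 0], [50, [0, 0, 0], 0], [50, [0, 0, 0], 0], [50, [0, 0, 0], 0], [50, [0, 0, -3], 0], [50, [0, 0, -8], 0], [50, [0, 0, -14], 0], [50, [0, 0, -20], 0]])

```text
time: 22.6
position: [0.5215, -0.0668, 0.2552]
tool_rot: [0.22, 3.133, 0.0]
contact_force: [0.2, -1.1, -1.0]
grip_width: 0.0501
finger_force: 0.0
```

arm_command(commands=[[50, [0, 0, -8], 0], [50, [0, 0, -18], 0], [50, [0, 0, -28], 0], [50, [0, 0, -38], 0], [50, [0, 0, -45], 0], [50, [20, 10, -50], 0], [50, [45, 20, -50], 0], [50, [60, 30, -50], 0]])

```text
time: 23.4
position: [0.4651, -0.0283, 0.3049]
tool_rot: [0.22, 3.134, 0.0]
contact_force: [0.6, 0.4, 0.2]
grip_width: 0.05
finger_force: 0.0
```

```bash
cat > fin.py <<'E'
from track import *
for i in range(3):
    p,d=ctrl.get_image("side"); s=ctrl.observe(); cv2.imwrite(f"pics/z{int(s['time']*100)}.png",p)
    P,u,v=cloud("side",d); b,g,r=[p[v,u,k].astype(float) for k in range(3)]
    m=(g>1.3*r)&(g>1.1*b)&(P[:,2]>.06)&(P[:,2]<.16)&(np.hypot(P[:,0]-.6,P[:,1]+.077)<.17)
    print(s["time"],s["position"],"green",m.sum(),P[m].mean(0)*1000,rel(p))
print([(round(r["score"],2),toW("side",r["xyz"])) for t in ("bar_mid","carrier") for r in ctrl.spot_point("side",t)[:2]])
E
python3 fin.py; ls -t pics|head -1
```

```text
23.45 [ 0.464  -0.0264  0.305 ] green 5630 [599.6815 -76.8375  98.5174] (array([427., 429., 429.]), (np.float64(415.6666666666667), np.int64(282), 149))
23.5 [ 0.4652 -0.0272  0.305 ] green 5642 [599.5813 -77.0494  98.5465] (array([427., 429., 429.]), (np.float64(415.5), np.int64(282), 147))
23.55 [ 0.4659 -0.0281  0.3049] green 5631 [599.8858 -77.3932  98.5611] (array([427., 429., 429.]), (np.float64(415.5), np.int64(282), 145))
[(0.92, array([ 0.6052, -0.0798,  0.2304])), (0.22, array([ 0.6026, -0.0753,  0.2765])), (0.57, array([ 0.6027, -0.077 ,  0.0822]))]
z2355.png
```

Still and clear of the gripper. I'll let it settle a moment, take one last look, and hand in.

arm_command(commands=[[50, [10, 10, -10], 0], [50, [20, 20, -20], 0], [50, [20, 20, -20], 0], [50, [20, 20, -20], 0], [50, [20, 20, -20], 0], [50, [20, 20, -20], 0]])

```text
time: 24.25
position: [0.4493, -0.0067, 0.3239]
tool_rot: [-0.222, -3.133, 0.001]
contact_force: [1.0, -0.1, -0.1]
grip_width: 0.0501
finger_force: 0.0
```

```bash
python3 fin.py; cp pics/$(ls -t pics|head -1) pics/last.png
```

```text
24.3 [ 0.4493 -0.0066  0.3239] green 5630 [600.2647 -76.3984  98.4851] (array([427., 429., 429.]), (np.float64(415.6666666666667), np.int64(282), 148))
24.35 [ 0.4493 -0.0064  0.3241] green 5640 [599.9047 -76.6285  98.4589] (array([427., 429., 429.]), (np.float64(415.6666666666667), np.int64(282), 148))
24.4 [ 0.4492 -0.0063  0.3241] green 5629 [599.6751 -76.8994  98.4718] (array([427., 429., 429.]), (np.float64(415.5), np.int64(282), 150))
[(0.61, array([ 0.6055, -0.0778,  0.2321])), (0.54, array([ 0.4805,  0.4334, -0.0018]))]
```

View pics/last.png

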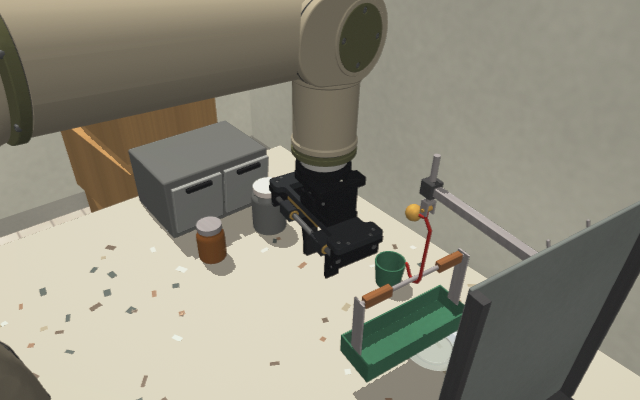

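The carrier hangs level by its bare bar middle in the hook at (415,282). The gripper is clear and the other things have not moved.

```bash
python3 -c "
from rig import ctrl
print(ctrl.close_job())"
```

```text
the job is handed in; nothing more can be done
None
```

I stopped the hook's swing with the carrier's handle bar, then hung the carrier on it by the bare middle of that bar; it was level and still in the last pictures with the gripper clear, and I handed the job in at about 24.4 s (no verdict came back).

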